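# Set out the glass and ironmongery display

## Task

Lay one long spacer stick along each of the two white lines on the large glass pane, centred across the pane, and lay the small glass pane flat on both sticks, centred over the large pane and lengthwise with it, so that it rests clear. Then stand the ivory knob upright in the middle of the small pane, and stand the bronze pull ring upright in the middle of the wooden sample board, half-way between the sash fastener and the shutter hook. Do not drop the small pane, and leave the short stick offcut and the iron washer where they lie.

Things in the scene. Friction and masses are not known exactly. Their poses are not given: they have to be found in the camera images.
- lower_pane: large glass pane with a metal edging, 200 x 120 mm and 10 mm thick, fixed flat on the counter. Origin: centre of its underside, so its top is 10 mm above the origin. x along the 200 mm length, y along the 120 mm width, z up. Two white lines 4 mm wide run across it (along its y) at x = +55 mm and x = -55 mm
- sample_board: brown wooden board, 220 x 90 mm and 12 mm thick, fixed flat on the counter. Origin: centre of its underside, top 12 mm above it. x along the 220 mm length, y along the 90 mm width, z up. A brass sash fastener (up to 36 mm above the counter) is mounted on it centred at x = -78 mm (from -96 to -60 mm) and an iron shutter hook (up to 38 mm above the counter) at x = +82 mm (from 69 to 95 mm); the wood between them is bare, and half-way between them means the centre of the board
- stick_a_c (a point): first straight spacer stick of pale wood, 100 x 14 x 14 mm, 20 g, lying flat; the two spacer sticks are identical and may be exchanged. The point is the stick's centre (7 mm above its underside); x runs along the stick
- stick_b_c (a point): second straight spacer stick of pale wood, 100 x 14 x 14 mm, 20 g, lying flat; the two spacer sticks are identical and may be exchanged. The point is the stick's centre (7 mm above its underside); x runs along the stick
- small_pane_c (a point): small glass pane with a metal edging, loose, 170 x 52 mm and 10 mm thick, about 200 g, lying flat. The point is its centre (5 mm above its underside); x along the 170 mm length, y along the 52 mm width, z up
- knob_c (a point): ivory ceramic window knob, loose, round, standing upright, 44 mm tall, about 90 g: foot 40 mm across and 8 mm tall, narrow neck, cylindrical head 34 mm across from 24 to 42 mm above its underside. The point is on its axis half-way up (22 mm above its underside); z up along its axis
- pull_ring_c (a point): cast bronze pull ring, loose, about 130 g, standing upright on its round rose (48 mm across, 7 mm thick), 56 mm tall in all: a ring of round bar 9 mm thick and 46 mm across outside stands upright over the rose, in the plane of this frame's x and z, the top of its bar 56 mm above the underside; the bar can be pinched at the top across y. The point is on the axis half-way up (28 mm above the underside, within the ring's opening); z up
- offcut_c (a point): short offcut of the same pale wood stick, 42 x 14 x 14 mm, loose: to be left alone. The point is its centre, 7 mm above its underside; x along its length
- washer: flat iron washer, 40 mm across, hole 22 mm, 8 mm thick, loose: to be left alone. Origin: centre of its underside

How it is judged (in metres and radians):
On the way, in this order (a step that is already met when the one before it is completed fails the run):
1. both spacer sticks lie along the white lines of the large pane, let go (((x of stick_a_c in the frame of lower_pane between 0.043 and 0.067 m and y of stick_a_c in the frame of lower_pane between -0.013 and 0.013 m and z of stick_a_c in the frame of lower_pane between 0.013 and 0.021 m and angle between the x axis of each of stick_a_c, stick_b_c and the y axis of lower_pane, either way round below 0.2 rad and x of stick_b_c in the frame of lower_pane between -0.067 and -0.043 m and y of stick_b_c in the frame of lower_pane between -0.013 and 0.013 m and z of stick_b_c in the frame of lower_pane between 0.013 and 0.021 m) or (x of stick_a_c in the frame of lower_pane between -0.067 and -0.043 m and y of stick_a_c in the frame of lower_pane between -0.013 and 0.013 m and z of stick_a_c in the frame of lower_pane between 0.013 and 0.021 m and angle between the x axis of each of stick_a_c, stick_b_c and the y axis of lower_pane, either way round below 0.2 rad and x of stick_b_c in the frame of lower_pane between 0.043 and 0.067 m and y of stick_b_c in the frame of lower_pane between -0.013 and 0.013 m and z of stick_b_c in the frame of lower_pane between 0.013 and 0.021 m)) and contact force between the fingers and stick_a below 0.05 N and contact force between the fingers and stick_b below 0.05 N), for 0.2 s.
2. the small pane lies flat on both sticks, centred over the large pane, let go (((x of stick_a_c in the frame of lower_pane between 0.043 and 0.067 m and y of stick_a_c in the frame of lower_pane between -0.013 and 0.013 m and z of stick_a_c in the frame of lower_pane between 0.013 and 0.021 m and angle between the x axis of each of stick_a_c, stick_b_c and the y axis of lower_pane, either way round below 0.2 rad and x of stick_b_c in the frame of lower_pane between -0.067 and -0.043 m and y of stick_b_c in the frame of lower_pane between -0.013 and 0.013 m and z of stick_b_c in the frame of lower_pane between 0.013 and 0.021 m) or (x of stick_a_c in the frame of lower_pane between -0.067 and -0.043 m and y of stick_a_c in the frame of lower_pane between -0.013 and 0.013 m and z of stick_a_c in the frame of lower_pane between 0.013 and 0.021 m and angle between the x axis of each of stick_a_c, stick_b_c and the y axis of lower_pane, either way round below 0.2 rad and x of stick_b_c in the frame of lower_pane between 0.043 and 0.067 m and y of stick_b_c in the frame of lower_pane between -0.013 and 0.013 m and z of stick_b_c in the frame of lower_pane between 0.013 and 0.021 m)) and x of small_pane_c in the frame of lower_pane between -0.015 and 0.015 m and y of small_pane_c in the frame of lower_pane between -0.015 and 0.015 m and z of small_pane_c in the frame of lower_pane between 0.025 and 0.033 m and angle between the x axis of small_pane_c and the x axis of lower_pane, either way round below 0.15 rad and angle between small_pane_c's own z axis and vertical below 0.08 rad and contact force between the fingers and small_pane below 0.05 N), for 0.2 s.
3. the knob stands in the middle of the small pane, let go (((x of stick_a_c in the frame of lower_pane between 0.043 and 0.067 m and y of stick_a_c in the frame of lower_pane between -0.013 and 0.013 m and z of stick_a_c in the frame of lower_pane between 0.013 and 0.021 m and angle between the x axis of each of stick_a_c, stick_b_c and the y axis of lower_pane, either way round below 0.2 rad and x of stick_b_c in the frame of lower_pane between -0.067 and -0.043 m and y of stick_b_c in the frame of lower_pane between -0.013 and 0.013 m and z of stick_b_c in the frame of lower_pane between 0.013 and 0.021 m) or (x of stick_a_c in the frame of lower_pane between -0.067 and -0.043 m and y of stick_a_c in the frame of lower_pane between -0.013 and 0.013 m and z of stick_a_c in the frame of lower_pane between 0.013 and 0.021 m and angle between the x axis of each of stick_a_c, stick_b_c and the y axis of lower_pane, either way round below 0.2 rad and x of stick_b_c in the frame of lower_pane between 0.043 and 0.067 m and y of stick_b_c in the frame of lower_pane between -0.013 and 0.013 m and z of stick_b_c in the frame of lower_pane between 0.013 and 0.021 m)) and x of small_pane_c in the frame of lower_pane between -0.015 and 0.015 m and y of small_pane_c in the frame of lower_pane between -0.015 and 0.015 m and z of small_pane_c in the frame of lower_pane between 0.025 and 0.033 m and angle between the x axis of small_pane_c and the x axis of lower_pane, either way round below 0.15 rad and angle between small_pane_c's own z axis and vertical below 0.08 rad and x of knob_c in the frame of small_pane_c between -0.015 and 0.015 m and y of knob_c in the frame of small_pane_c between -0.015 and 0.015 m and z of knob_c in the frame of small_pane_c between 0.023 and 0.031 m and angle between knob_c's own z axis and vertical below 0.1 rad and contact force between the fingers and knob below 0.05 N), for 0.2 s.
At the end, for the whole second after the job is handed in: A spacer stick on each white line (within 12 mm, 13 mm along it, 0.2 rad); small pane flat on both, within 15 mm and 0.15 rad of the large pane's centre and length; knob upright within 15 mm of its middle; pull ring upright on the board within 15 mm of its centre; all released, at rest (((x of stick_a_c in the frame of lower_pane between 0.043 and 0.067 m and y of stick_a_c in the frame of lower_pane between -0.013 and 0.013 m and z of stick_a_c in the frame of lower_pane between 0.013 and 0.021 m and angle between the x axis of each of stick_a_c, stick_b_c and the y axis of lower_pane, either way round below 0.2 rad and x of stick_b_c in the frame of lower_pane between -0.067 and -0.043 m and y of stick_b_c in the frame of lower_pane between -0.013 and 0.013 m and z of stick_b_c in the frame of lower_pane between 0.013 and 0.021 m) or (x of stick_a_c in the frame of lower_pane between -0.067 and -0.043 m and y of stick_a_c in the frame of lower_pane between -0.013 and 0.013 m and z of stick_a_c in the frame of lower_pane between 0.013 and 0.021 m and angle between the x axis of each of stick_a_c, stick_b_c and the y axis of lower_pane, either way round below 0.2 rad and x of stick_b_c in the frame of lower_pane between 0.043 and 0.067 m and y of stick_b_c in the frame of lower_pane between -0.013 and 0.013 m and z of stick_b_c in the frame of lower_pane between 0.013 and 0.021 m)) and x of small_pane_c in the frame of lower_pane between -0.015 and 0.015 m and y of small_pane_c in the frame of lower_pane between -0.015 and 0.015 m and z of small_pane_c in the frame of lower_pane between 0.025 and 0.033 m and angle between the x axis of small_pane_c and the x axis of lower_pane, either way round below 0.15 rad and angle between small_pane_c's own z axis and vertical below 0.08 rad and x of knob_c in the frame of small_pane_c between -0.015 and 0.015 m and y of knob_c in the frame of small_pane_c between -0.015 and 0.015 m and z of knob_c in the frame of small_pane_c between 0.023 and 0.031 m and angle between each of knob_c, pull_ring_c's own z axis and vertical below 0.1 rad and x of pull_ring_c in the frame of sample_board between -0.015 and 0.015 m and y of pull_ring_c in the frame of sample_board between -0.015 and 0.015 m and z of pull_ring_c in the frame of sample_board between 0.036 and 0.044 m and linear speed of each of stick_a, stick_b, small_pane, knob, pull_ring below 0.02 m/s); the robot touches nothing.
It fails at once if the short offcut is moved by more than 20 mm (distance of offcut_c from where it was at the start of the episode above 0.02 m).
It fails at once if the washer is moved by more than 20 mm (distance of washer from where it was at the start of the episode above 0.02 m).
It fails at once if the small pane is dropped (falls faster than 0.6 m/s, about 2 cm, out of the fingers) (linear speed of small_pane above 0.6 m/s and contact force between the fingers and small_pane below 0.05 N).
It also fails if it takes over 144 s, if anything falls off the work surface, if the arm or the gripper's body presses on something with over 40 N, if the wrist force passes 120 N, or if a joint passes its speed limit or range.

## Robot

A 6-joint arm with a two-finger parallel gripper is mounted at the origin on the work surface. World frame = base frame: x ahead of the robot, y to its left, z up, the work surface at z = 0. Lengths are in mm, angles in rad, forces in N, time in s.
With the tool pointing down it reaches from about 300 to 775 mm from the base axis. Payload 14.6 kg.
Tool frame: the origin (TCP) lies midway between the tips of the shut fingers; the grasp point (between the pads) lies 19 mm behind it (manip.hold_point_z is the distance from the TCP to the grasp point, in mm); z points along the fingers, y is the direction in which the jaws open and shut (so a half turn about z gives the same grasp; the last joint's range is limited). The gripper opens to 94 mm and grips with 3 to 60 N. Pads are 16 mm wide; open, the fingers measure 119 mm over their backs; the gripper's body (75 mm by 177 mm) begins 78 mm behind the grasp point.
Start: joints at [-1.172, 0.3, 1.521, -0, 1.321, -0.067], TCP at [247.018, -491.398, 205.446] pointing down, gripper open.
Joint ranges: [-3.03, 3.03], [-0.79, 2.21], [0.23, 2.52], [-1.04, 4.18], [0, 3.07], [-2.55, 2.55]. Speed limits (rad/s): [2.22, 2.22, 2.57, 3.14, 3.14, 3.14].

## Interface

Orientations are given as [roll, pitch, yaw] about the fixed x, y, z axes, in that order (R = Rz(yaw) Ry(pitch) Rx(roll)).
In Python, from cell import manip gives the robot as it stands.
- The arm moves only by the shell command python3 -m crank 'ROWS' [OPENING] [FORCE]. ROWS is JSON, a list of rows, each an object with "offset": the shift along the world's x, y, z in m, a list of three; "spin": the turn about the world's z in degrees. In form: [{"offset": [dx, dy, dz], "spin": spin}, ...]. A call has exactly 8 rows; each row is the pose to reach, as a shift and turn from the pose measured when the call began; what a row does not reach only later rows make up. A row lasts 1/12 s, in which the tool goes at most 41.7 mm and 7.16 degrees, less where a joint would pass 70% of its speed; a pose out of reach is approached as far as the arm can. A call with a gripper value outside its range is refused whole. OPENING is the opening, from 0 (shut) to 1 (fully open), set as the call begins (- or left out, the last holds). The fingers move at their own pace and stop on an object; FORCE is the grip in N (left out, the last holds). Time passes only in rows, so rows that repeat a pose let the fingers close, or fill a call up. It gives the time, the measured TCP pose, the force and the opening at its end, in the units of the state.
- manip.read_state(): the state, without advancing time (a new reading comes with each control period).
- manip.camera(name): name is "side" or "top" or "wrist"; returns a dict with "pixels" (384x512x3 uint8, red, green, blue), "fx", "fy", "cx", "cy" (pixels), "extrinsics" (4x4, takes a point from world to camera coordinates); the wrist camera has in their place "hand_eye" (4x4, takes a point from camera to tool coordinates, whose origin is the TCP and whose axes are the flange's). Camera axes: x right, y down, z forward; pixel columns grow to the right and rows downward; lengths in mm; the calibration is good to about 2 mm. A picture is of the moment at which its call begins: read the wrist's pose just before it. There is no depth.
- manip.sign_off(): hands the job in, once; it reports no verdict.
Trained networks look in a picture, given as the dict that the camera call returned (one of the last four; its "shot" number tells which), for a name from the list of things; names that differ only in an ending like _2 or _b are one class to them, and where a whole thing is asked for, a point or a joint stands for the part that bears it (a point fixed in the world has none). Each returns a list of dicts, best first, with "conf" (0 to 1); they miss things now and then, are a little off and sometimes report something else, mostly with a low value. They report only what shows in the picture. A call takes as long as a camera call.
- manip.search_frame(picture, name): "location" ([x, y, z] in mm, in world coordinates, good to about 4 mm: the middle of the surface that is visible of it).
- manip.masks_of(picture, name): "mask" (384x512 bool, what is visible of it).
The state is a dict: "clock": time; "joints": joint angles; "qd": joint speeds; "effort": joint torques, N m; "eef_pos": TCP position; "eef_rot": TCP orientation; "wrist_force": force on the tool from outside, world axes, zero at the start; "moment": the same for the moment, N m; "finger_gap": finger opening in mm.
Only numpy, scipy, OpenCV 4.12 (cv2) and the standard library are available. Lean on these libraries where they do the work, as an engineer would, in place of code of your own. Each camera call takes 0.05 s, during which the arm holds its last target. There are 200 camera calls.

## Working session

There is one attempt and no reset: what is moved stays moved. The work goes in short steps, Python scripts to look and compute and a shell command to move; the robot and the scene stay as the last step left them, time stands still between calls to the robot, and variables do not carry over. Pictures are saved under pics/ and viewed, about 12 in all and at most 16, crops included, and the job is handed in when it is done.

```bash
ls; mkdir -p pics
cat > h.py <<'E'
import numpy as np, cv2
from cell import manip
from scipy.spatial.transform import Rotation as R
def snap(n,f=None):
    s=manip.read_state(); p=manip.camera(n)
    if n=="wrist":
        T=np.eye(4);T[:3,:3]=R.from_euler('xyz',s['eef_rot']).as_matrix();T[:3,3]=s['eef_pos']
        p['c2w']=T@np.array(p['hand_eye'])
    else: p['c2w']=np.linalg.inv(np.array(p['extrinsics']))
    if f: cv2.imwrite('pics/'+f,np.ascontiguousarray(p['pixels'][:,:,::-1]))
    return p
def ground(p,uv,z):
    uv=np.atleast_2d(uv).astype(float)
    d=np.c_[(uv[:,0]-p['cx'])/p['fx'],(uv[:,1]-p['cy'])/p['fy'],np.ones(len(uv))]@p['c2w'][:3,:3].T
    o=p['c2w'][:3,3]; return o+d*((z-o[2])/d[:,2])[:,None]
def rect(p,mask,z):
    # min-area rect of the mask projected to plane z: centre, sizes, yaw of long axis (deg)
    v,u=np.nonzero(mask); q=ground(p,np.c_[u,v],z)[:,:2].astype(np.float32)
    c,(w,h),a=cv2.minAreaRect(q)
    if h>w: w,h,a=h,w,a+90
    return np.round(c,1),round(w,1),round(h,1),round((a+90)%180-90,1)
E
python3 - <<'E'
from h import *
s=manip.read_state(); print(s['clock'],s['eef_pos'],s['eef_rot'],s['finger_gap'],manip.hold_point_z)
p=snap("top","top0.png"); print(p['c2w'][:3,3],p['fx'])
Z=dict(lower_pane=10,sample_board=12,stick_a_c=14,small_pane_c=10,knob_c=43,pull_ring_c=56,offcut_c=14,washer=8)
for n,z in Z.items():
    for d in manip.search_frame(p,n)[:3]: print(n,round(d['conf'],2),np.round(d['location']))
    for d in manip.masks_of(p,n)[:3]: print('   m',round(d['conf'],2),rect(p,d['mask'],z))
snap("side","side0.png")
E
```

```text
pics
0.0 [ 246.91518194 -491.14743068  204.87709506] [-3.14041990e+00 -1.24789459e-04  4.65740795e-01] 94.02633223059792 18.8
[470.50135045 -11.69714085 938.17527879] 363.90895983157407
lower_pane 0.86 [ 611. -119.    9.]
   m 0.65 (array([ 613.2, -116.9]), 204.9, 122.1, -3.1)
sample_board 0.89 [607. 126.  14.]
   m 0.95 (array([611.3, 123.3]), 222.0, 94.6, -10.5)
stick_a_c 0.79 [ 428. -218.   11.]
   m 0.66 (array([ 427.6, -217.2]), 97.5, 20.0, -2.1)
small_pane_c 0.55 [570. 302.   8.]
knob_c 0.57 [426.  57.  40.]
   m 0.44 (array([425.2,  58.4]), 34.1, 31.9, -1.0)
   m 0.22 (array([ 427.7, -210.7]), 96.7, 19.3, -2.1)
pull_ring_c 0.78 [432. -76.   8.]
   m 0.84 (array([434.2, -75.3]), 40.9, 40.7, 88.9)
offcut_c 0.66 [ 490. -402.   12.]
   m 0.73 (array([440.6, 220.2]), 99.0, 16.7, 1.5)
   m 0.47 (array([ 488.7, -402.9]), 37.9, 17.4, -3.0)
washer 0.67 [469. 412.   7.]
   m 0.52 (array([470.8, 412.8]), 36.8, 36.0, 88.9)
```

View pics/top0.png

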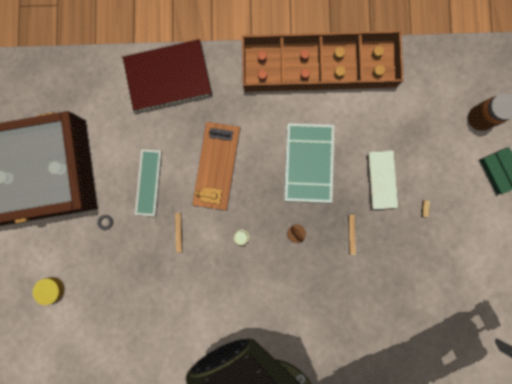

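View pics/side0.png

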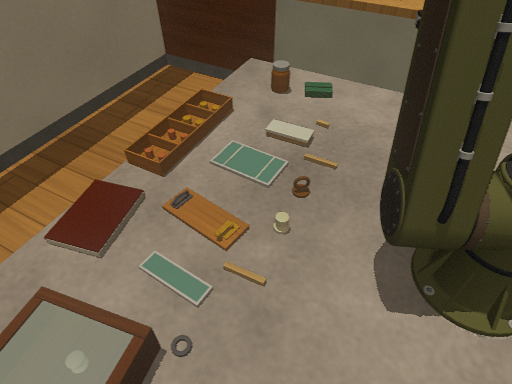

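The top view shows the large pane at px (310,162), the board at (217,166), the small pane at (148,183) and the sticks at (352,235) and (179,232). The ring is at (297,233), the knob at (241,238), the offcut at (426,208) and the washer at (105,222). The white slab at (382,180) is a distractor. The side view agrees with this. Next I move over the first stick.

```bash
python3 -m crank '[{"offset":[0.022,0.034,0],"spin":-4},{"offset":[0.045,0.068,0],"spin":-8},{"offset":[0.067,0.102,0],"spin":-12},{"offset":[0.09,0.137,0],"spin":-16},{"offset":[0.112,0.171,0],"spin":-20},{"offset":[0.135,0.205,0],"spin":-24},{"offset":[0.158,0.240,0],"spin":-27},{"offset":[0.181,0.274,0],"spin":-28.7}]' 1 20
python3 -m crank '[{"offset":[0,0,0],"spin":0},{"offset":[0,0,0],"spin":0},{"offset":[0,0,0],"spin":0},{"offset":[0,0,0],"spin":0},{"offset":[0,0,0],"spin":0},{"offset":[0,0,0],"spin":0},{"offset":[0,0,0],"spin":0},{"offset":[0,0,0],"spin":0}]'
cat >> h.py <<'E'
def look(name,z,n="wrist",f=None,minc=0.2):
    s=manip.read_state(); print('tcp',np.round(s['eef_pos'],1),'yaw',round(np.degrees(s['eef_rot'][2]),1),'gap',round(s['finger_gap'],1),'t',round(s['clock'],1))
    p=snap(n,f)
    for d in manip.masks_of(p,name):
        if d['conf']>minc: print(name,round(d['conf'],2),*rect(p,d['mask'],z))
    for d in manip.search_frame(p,name)[:2]: print('  loc',round(d['conf'],2),np.round(d['location'],1))
    return p
E
python3 - <<'E'
from h import *
look('stick_a_c',14,f='w1.png')
E
```

```text
clock: 1.57
eef_pos: [428.7, -215.5, 205.8]
eef_rot: [3.141, -0.001, -0.038]
wrist_force: [0.8, -1.2, -0.5]
finger_gap: 94.2
clock: 2.23
eef_pos: [428.5, -215.9, 205.7]
eef_rot: [3.141, -0.0, -0.039]
wrist_force: [1.1, 0.3, 0.2]
finger_gap: 93.9
tcp [ 428.5 -215.9  205.7] yaw -2.2 gap 93.9 t 2.2
stick_a_c 0.66 [ 429.9 -219.7] 100.5 14.3 -1.0
  loc 0.89 [ 434.4 -218.9   14.9]
  loc 0.7 [ 491.2 -400.8   18.9]
```

View pics/w1.png

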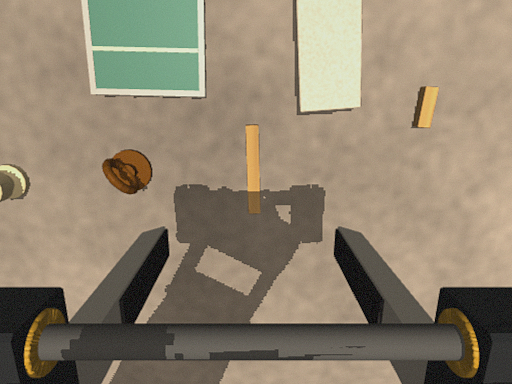

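The wrist view shows the stick at px (252,168), lying on the tool's axis. It is at (430,-220), yaw -1°. The gap is clear, so I descend and grasp.

```bash
python3 -m crank '[{"offset":[0.001,-0.002,-0.04],"spin":1},{"offset":[0.0015,-0.0038,-0.08],"spin":1},{"offset":[0.0015,-0.0038,-0.12],"spin":1},{"offset":[0.0015,-0.0038,-0.15],"spin":1},{"offset":[0.0015,-0.0038,-0.175],"spin":1},{"offset":[0.0015,-0.0038,-0.19],"spin":1},{"offset":[0.0015,-0.0038,-0.198],"spin":1},{"offset":[0.0015,-0.0038,-0.2015],"spin":1}]' 0.6
python3 -m crank '[{"offset":[0,0,0],"spin":0},{"offset":[0,0,0],"spin":0},{"offset":[0,0,0],"spin":0},{"offset":[0,0,0],"spin":0},{"offset":[0,0,0],"spin":0},{"offset":[0,0,0],"spin":0},{"offset":[0,0,0],"spin":0},{"offset":[0,0,0],"spin":0}]' 0 15
python3 -m crank '[{"offset":[0,0,0],"spin":0},{"offset":[0,0,0],"spin":0},{"offset":[0,0,0.01],"spin":0},{"offset":[0,0,0.03],"spin":0},{"offset":[0,0,0.06],"spin":0},{"offset":[0,0,0.09],"spin":0},{"offset":[0,0,0.13],"spin":0},{"offset":[0,0,0.17],"spin":0}]'
```

```text
clock: 3.05
eef_pos: [429.8, -219.3, 3.3]
eef_rot: [-3.141, 0.001, -0.021]
wrist_force: [-0.5, 0.3, -1.0]
finger_gap: 56.3
clock: 3.72
eef_pos: [429.9, -219.3, 3.6]
eef_rot: [-3.141, 0.0, -0.021]
wrist_force: [0.3, -0.1, 3.5]
finger_gap: 13.6
clock: 4.38
eef_pos: [429.3, -218.9, 175.7]
eef_rot: [-3.141, 0.001, -0.021]
wrist_force: [1.3, 0.6, -1.2]
finger_gap: 13.7
```

```bash
python3 -m crank '[{"offset":[0.03,0.02,0.01],"spin":0},{"offset":[0.06,0.04,0.02],"spin":0},{"offset":[0.09,0.06,0.03],"spin":0},{"offset":[0.12,0.08,0.04],"spin":0},{"offset":[0.145,0.1,0.05],"spin":0},{"offset":[0.155,0.1,0.06],"spin":0},{"offset":[0.155,0.1,0.06],"spin":0},{"offset":[0.155,0.1,0.06],"spin":0}]'
cat >> h.py <<'E'
def edges(p,mask,z):
    # approx polygon corners of the mask's largest contour on plane z
    c=max(cv2.findContours(mask.astype(np.uint8),cv2.RETR_EXTERNAL,cv2.CHAIN_APPROX_NONE)[0],key=cv2.contourArea)
    a=cv2.approxPolyDP(cv2.convexHull(c),8,True)[:,0]
    return a, np.round(ground(p,a,z)[:,:2],1)
E
python3 - <<'E'
from h import *
p=look('lower_pane',10,f='w2.png')
print(edges(p,manip.masks_of(p,'lower_pane')[0]['mask'],10))
E
```

```text
clock: 5.05
eef_pos: [584.0, -118.9, 235.9]
eef_rot: [-3.141, 0.001, -0.021]
wrist_force: [0.3, -0.3, -0.4]
finger_gap: 13.9
tcp [ 584.  -118.9  235.9] yaw -1.2 gap 13.9 t 5.0
lower_pane 0.73 [ 613.  -118.1] 202.5 122.2 -3.3
  loc 0.88 [ 630.6 -121.9   11.1]
(array([[200,  47],
       [306,  52],
       [292, 221],
       [199, 215]], dtype=int32), array([[ 715.9,  -66.7],
       [ 708.5, -183.2],
       [ 510.3, -170.3],
       [ 520.6,  -53.5]]))
```

View pics/w2.png

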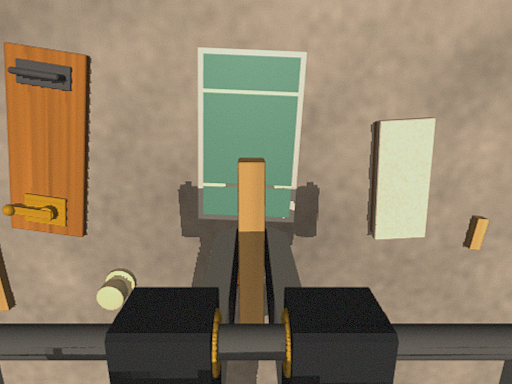

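The wrist view shows the pane centre at px (252,140), with its lines near rows 92 and 186. The centre is about (613.5,-118) and yaw -3.5°. Far line centre is (668.4,-121.4). I rotate and carry stick A there.

```bash
python3 -m crank '[{"offset":[0.02,0,0],"spin":7},{"offset":[0.04,0,-0.01],"spin":14},{"offset":[0.06,-0.001,-0.03],"spin":21},{"offset":[0.08,-0.002,-0.05],"spin":28},{"offset":[0.0844,-0.0025,-0.07],"spin":35},{"offset":[0.0844,-0.0025,-0.09],"spin":42},{"offset":[0.0844,-0.0025,-0.1],"spin":49},{"offset":[0.0844,-0.0025,-0.11],"spin":55}]'
python3 -m crank '[{"offset":[0,0,0],"spin":7},{"offset":[0,0,0],"spin":14},{"offset":[0,0,-0.01],"spin":21},{"offset":[0,0,-0.02],"spin":28},{"offset":[0,0,-0.03],"spin":32.7},{"offset":[0,0,-0.05],"spin":32.7},{"offset":[0,0,-0.07],"spin":32.7},{"offset":[0,0,-0.07],"spin":32.7}]'
```

```text
clock: 5.92
eef_pos: [666.9, -122.5, 123.9]
eef_rot: [-3.139, 0.003, 0.943]
wrist_force: [0.1, 0.1, -0.0]
finger_gap: 13.7
clock: 6.58
eef_pos: [664.4, -122.7, 49.7]
eef_rot: [-3.133, 0.001, 1.513]
wrist_force: [-0.8, -0.2, -1.6]
finger_gap: 13.6
```

Run:
```python
from h import *
p=look('lower_pane',10,f='w3.png')
p=look('stick_a_c',44)
```

```text
tcp [ 664.4 -122.7   49.7] yaw 86.7 gap 13.6 t 6.6
lower_pane 0.7 [ 613.2 -116.5] 201.5 121.4 -2.9
  loc 0.97 [ 596.8 -106.     9.9]
tcp [ 667.1 -123.    55. ] yaw 86.7 gap 13.8 t 6.7
stick_a_c 0.93 [ 667.  -131.7] 108.4 15.7 86.8
  loc 0.71 [ 667.7 -112.4   64.7]
```

View pics/w3.png

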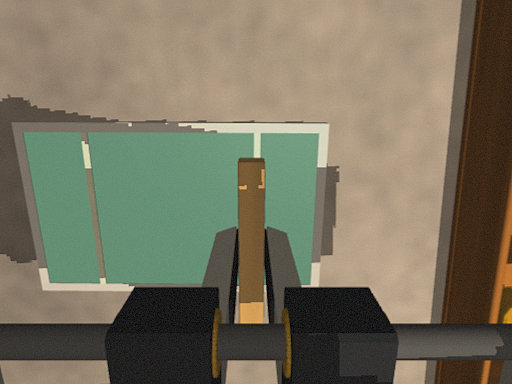

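The stick's far end lies over the far line (px 255,160), well aligned. I make a small correction and lower it.

```bash
python3 -m crank '[{"offset":[0.001,0.0025,-0.005],"spin":0},{"offset":[0.001,0.0025,-0.015],"spin":0},{"offset":[0.001,0.0025,-0.022],"spin":0},{"offset":[0.001,0.0025,-0.028],"spin":0},{"offset":[0.001,0.0025,-0.033],"spin":0},{"offset":[0.001,0.0025,-0.037],"spin":0},{"offset":[0.001,0.0025,-0.04],"spin":0},{"offset":[0.001,0.0025,-0.04],"spin":0}]'
```

```text
clock: 7.55
eef_pos: [668.1, -120.3, 14.6]
eef_rot: [-3.14, 0.003, 1.514]
wrist_force: [-0.6, -0.0, -1.1]
finger_gap: 13.8
```

```bash
python3 -m crank '[{"offset":[0,0,-0.001],"spin":0},{"offset":[0,0,-0.001],"spin":0},{"offset":[0,0,-0.001],"spin":0},{"offset":[0,0,-0.001],"spin":0},{"offset":[0,0,-0.001],"spin":0},{"offset":[0,0,-0.001],"spin":0},{"offset":[0,0,-0.001],"spin":0},{"offset":[0,0,-0.001],"spin":0}]' 0.4
python3 -m crank '[{"offset":[0,0,0.01],"spin":0},{"offset":[0,0,0.03],"spin":0},{"offset":[0,0,0.06],"spin":0},{"offset":[0,0,0.1],"spin":-7},{"offset":[-0.02,0.03,0.14],"spin":-14},{"offset":[-0.04,0.06,0.17],"spin":-21},{"offset":[-0.06,0.09,0.19],"spin":-28},{"offset":[-0.08,0.12,0.19],"spin":-35}]'
python3 -m crank '[{"offset":[-0.02,0.03,0],"spin":-7},{"offset":[-0.04,0.06,0],"spin":-14},{"offset":[-0.06,0.09,0],"spin":-21},{"offset":[-0.08,0.12,0],"spin":-28},{"offset":[-0.1,0.15,0],"spin":-35},{"offset":[-0.12,0.18,0],"spin":-42},{"offset":[-0.14,0.21,0],"spin":-47},{"offset":[-0.15,0.22,0],"spin":-50}]' 0.6
python3 - <<'E'
from h import *
p=look('lower_pane',10,n='top')
p=look('stick_a_c',14)
p=look('stick_a_c',24,n='top',f='top1.png')
E
```

```text
clock: 8.22
eef_pos: [668.2, -120.2, 13.7]
eef_rot: [-3.14, 0.003, 1.514]
wrist_force: [0.1, -0.4, 0.0]
finger_gap: 37.2
clock: 8.88
eef_pos: [593.4, -7.4, 206.6]
eef_rot: [3.138, -0.0, 0.896]
wrist_force: [0.4, -0.0, 0.2]
finger_gap: 38.0
clock: 9.55
eef_pos: [441.3, 215.4, 207.6]
eef_rot: [3.139, -0.001, 0.02]
wrist_force: [-0.2, -0.4, 0.2]
finger_gap: 56.1
tcp [441.3 215.4 207.6] yaw 1.1 gap 56.1 t 9.6
lower_pane 0.62 [ 612.6 -116.1] 200.9 120.3 -3.2
  loc 0.68 [ 608.  -118.4    7.7]
tcp [443.1 213.1 207.5] yaw 1.5 gap 56.1 t 9.7
tcp [444.  211.8 206.9] yaw 1.3 gap 56.4 t 9.8
stick_a_c 0.47 [ 666.6 -121.8] 98.7 18.0 88.5
  loc 0.56 [ 669.4 -123.5   25.8]
```

Run:
```python
from h import *
p=look('stick_a_c',14,f='w4.png',minc=0.05)
m=cv2.inRange(cv2.cvtColor(p['pixels'],cv2.COLOR_RGB2HSV),(10,90,120),(25,255,255))
n,l,st,c=cv2.connectedComponentsWithStats(m)
for i in range(1,n):
    if st[i,4]>300: print(np.round(c[i]),st[i,4],rect(p,l==i,14))
look('offcut_c',14,minc=.05)
```

```text
tcp [443.8 211.8 206.6] yaw 1.3 gap 56.3 t 10.0
[332.  57.] 10341 (array([563.3, 131. ]), 123.2, 89.0, -9.9)
[242. 170.] 1080 (array([441.6, 220.4]), 98.7, 14.3, 1.2)
[495. 184.] 430 (array([434.3, -65.9]), 46.6, 27.0, -1.2)
tcp [443.6 212.2 206.5] yaw 1.3 gap 56.2 t 10.2
offcut_c 0.34 [471.4 407.1] 41.0 38.7 -77.8
  loc 0.54 [535.9 -57.3  10. ]
  loc 0.2 [471.8 413.6  10.3]
```

View pics/w4.png

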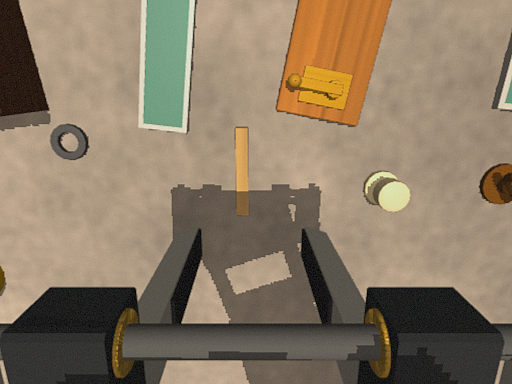

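The wrist view shows stick B at px (242,170). Colour segmentation gives (441.6,220.4), yaw 1.2°, after the network missed it. I grasp it.

```bash
python3 -m crank '[{"offset":[-0.001,0.004,-0.04],"spin":0},{"offset":[-0.002,0.0083,-0.08],"spin":0},{"offset":[-0.002,0.0083,-0.12],"spin":0},{"offset":[-0.002,0.0083,-0.15],"spin":0},{"offset":[-0.002,0.0083,-0.175],"spin":0},{"offset":[-0.002,0.0083,-0.19],"spin":0},{"offset":[-0.002,0.0083,-0.199],"spin":0},{"offset":[-0.002,0.0083,-0.2025],"spin":0}]' 0.6
python3 -m crank '[{"offset":[0,0,0],"spin":0},{"offset":[0,0,0],"spin":0},{"offset":[0,0,0],"spin":0},{"offset":[0,0,0],"spin":0},{"offset":[0,0,0],"spin":0},{"offset":[0,0,0],"spin":0},{"offset":[0,0,0],"spin":0},{"offset":[0,0,0],"spin":0}]' 0 15
python3 -m crank '[{"offset":[0,0,0.01],"spin":0},{"offset":[0,0,0.03],"spin":0},{"offset":[0,0,0.06],"spin":0},{"offset":[0,0,0.1],"spin":7},{"offset":[0,-0.02,0.12],"spin":14},{"offset":[0.01,-0.05,0.13],"spin":21},{"offset":[0.02,-0.08,0.13],"spin":28},{"offset":[0.03,-0.11,0.13],"spin":35}]'
python3 -m crank '[{"offset":[0.01,-0.03,0],"spin":7},{"offset":[0.02,-0.06,0],"spin":14},{"offset":[0.03,-0.09,0],"spin":21},{"offset":[0.045,-0.12,0],"spin":28},{"offset":[0.06,-0.15,0],"spin":35},{"offset":[0.075,-0.18,0],"spin":42},{"offset":[0.085,-0.21,0],"spin":49},{"offset":[0.087,-0.225,0],"spin":51}]'
```

```text
clock: 10.97
eef_pos: [441.0, 220.6, 3.0]
eef_rot: [3.138, 0.001, 0.023]
wrist_force: [-0.1, -0.0, 0.5]
finger_gap: 56.3
clock: 11.63
eef_pos: [441.2, 220.6, 3.3]
eef_rot: [3.138, 0.001, 0.023]
wrist_force: [-1.7, -0.6, 3.1]
finger_gap: 13.8
clock: 12.3
eef_pos: [471.0, 111.3, 135.0]
eef_rot: [3.137, -0.001, 0.631]
wrist_force: [-0.1, 1.0, -0.3]
finger_gap: 13.6
clock: 12.97
eef_pos: [558.8, -116.8, 135.5]
eef_rot: [3.136, -0.001, 1.527]
wrist_force: [-0.4, -0.4, -0.0]
finger_gap: 14.0
```

```bash
python3 -m crank '[{"offset":[0,0.0028,-0.02],"spin":-0.5},{"offset":[-0.0007,0.0028,-0.04],"spin":-0.5},{"offset":[-0.0007,0.0028,-0.06],"spin":-0.5},{"offset":[-0.0007,0.0028,-0.075],"spin":-0.5},{"offset":[-0.0007,0.0028,-0.08],"spin":-0.5},{"offset":[-0.0007,0.0028,-0.08],"spin":-0.5},{"offset":[-0.0007,0.0028,-0.08],"spin":-0.5},{"offset":[-0.0007,0.0028,-0.08],"spin":-0.5}]'
python3 - <<'E'
from h import *
p=look('lower_pane',10,f='w5.png')
for d in manip.masks_of(p,'stick_a_c'): print(round(d['conf'],2),rect(p,d['mask'],24),rect(p,d['mask'],62))
E
```

```text
clock: 13.63
eef_pos: [558.7, -114.1, 56.9]
eef_rot: [3.134, -0.0, 1.518]
wrist_force: [0.2, -0.5, 0.1]
finger_gap: 13.8
tcp [ 558.7 -114.1   56.9] yaw 87.0 gap 13.8 t 13.6
lower_pane 0.94 [ 613.4 -116.2] 201.8 121.5 -3.7
  loc 0.95 [ 618.  -105.6   12.9]
0.65 (array([ 665.7, -122.4]), 101.1, 19.7, 86.9) (array([ 647.1, -106.8]), 83.0, 16.2, 86.9)
```

View pics/w5.png

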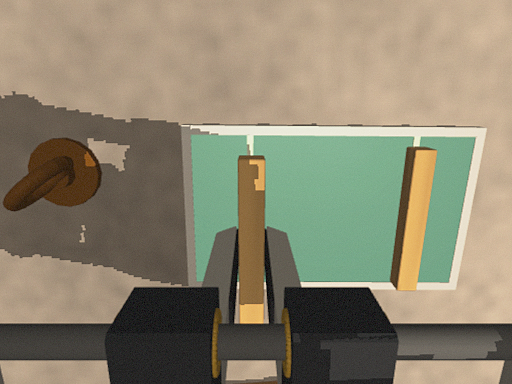

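Stick A lies on the far line (px 415,220), roughly centred across the pane. Stick B is over the near line (px 250,150), so I lower it.

```bash
python3 -m crank '[{"offset":[0,0,-0.008],"spin":0},{"offset":[0,0,-0.018],"spin":0},{"offset":[0,0,-0.026],"spin":0},{"offset":[0,0,-0.033],"spin":0},{"offset":[0,0,-0.038],"spin":0},{"offset":[0,0,-0.041],"spin":0},{"offset":[0,0,-0.043],"spin":0},{"offset":[0,0,-0.043],"spin":0}]'
python3 -m crank '[{"offset":[0,0,-0.0005],"spin":0},{"offset":[0,0,-0.0005],"spin":0},{"offset":[0,0,-0.0005],"spin":0},{"offset":[0,0,-0.0005],"spin":0},{"offset":[0,0,-0.0005],"spin":0},{"offset":[0,0,-0.0005],"spin":0},{"offset":[0,0,-0.0005],"spin":0},{"offset":[0,0,-0.0005],"spin":0}]' 0.4
python3 -m crank '[{"offset":[0,0,0.01],"spin":0},{"offset":[0,0,0.03],"spin":0},{"offset":[0,0,0.06],"spin":0},{"offset":[0,0,0.1],"spin":-7},{"offset":[0,0.03,0.13],"spin":-14},{"offset":[0,0.07,0.16],"spin":-21},{"offset":[0,0.11,0.19],"spin":-28},{"offset":[0,0.15,0.21],"spin":-35}]'
python3 -m crank '[{"offset":[0,0.04,0.01],"spin":-7},{"offset":[0,0.08,0.02],"spin":-14},{"offset":[0,0.12,0.02],"spin":-21},{"offset":[0,0.16,0.02],"spin":-28},{"offset":[0,0.2,0.02],"spin":-35},{"offset":[0,0.23,0.02],"spin":-42},{"offset":[0,0.25,0.02],"spin":-49},{"offset":[0,0.26,0.02],"spin":-54}]' 1
python3 - <<'E'
from h import *
p=look('small_pane_c',10)
p=look('small_pane_c',10,f='w6.png')
p=look('stick_a_c',24,n='top',minc=.1)
E
```

```text
clock: 14.5
eef_pos: [558.4, -114.0, 13.2]
eef_rot: [3.135, -0.001, 1.518]
wrist_force: [0.1, -0.4, -0.2]
finger_gap: 14.1
clock: 15.17
eef_pos: [558.4, -114.1, 12.8]
eef_rot: [3.135, -0.001, 1.518]
wrist_force: [0.6, 0.9, -0.4]
finger_gap: 37.5
clock: 15.83
eef_pos: [558.3, 18.5, 215.4]
eef_rot: [3.133, -0.002, 0.904]
wrist_force: [0.1, 0.5, 0.5]
finger_gap: 37.6
clock: 16.5
eef_pos: [557.5, 281.6, 236.0]
eef_rot: [3.134, -0.002, -0.042]
wrist_force: [-0.5, -0.1, -0.4]
finger_gap: 87.4
tcp [557.5 281.6 236. ] yaw -2.4 gap 87.4 t 16.5
small_pane_c 0.95 [570.6 299. ] 170.0 52.0 -5.3
  loc 0.84 [580.1 298.2   6.3]
tcp [558.1 278.8 235.8] yaw -2.0 gap 94.0 t 16.6
small_pane_c 0.91 [570.7 298.9] 170.0 52.0 -5.2
  loc 0.6 [577.9 300.9   5.4]
tcp [558.5 277.5 235.9] yaw -2.1 gap 94.1 t 16.8
stick_a_c 0.52 [ 666.9 -121.8] 98.9 16.2 86.7
  loc 0.77 [ 671.4 -124.9   22.2]
```

View pics/w6.png

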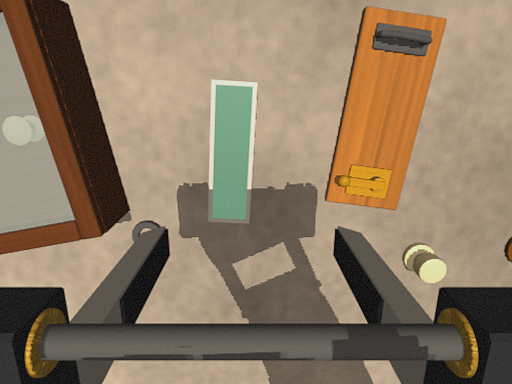

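The small pane is at px (233,150), which is (570.6,299), yaw -5.2°. The case wall on the left leaves room for the fingers. I grasp it across the width.

```bash
python3 -m crank '[{"offset":[0.006,0.01,-0.02],"spin":-3.2},{"offset":[0.0121,0.0215,-0.05],"spin":-3.2},{"offset":[0.0121,0.0215,-0.08],"spin":-3.2},{"offset":[0.0121,0.0215,-0.11],"spin":-3.2},{"offset":[0.0121,0.0215,-0.14],"spin":-3.2},{"offset":[0.0121,0.0215,-0.16],"spin":-3.2},{"offset":[0.0121,0.0215,-0.175],"spin":-3.2},{"offset":[0.0121,0.0215,-0.175],"spin":-3.2}]' 0.85
python3 -m crank '[{"offset":[0,0,-0.01],"spin":0},{"offset":[0,0,-0.02],"spin":0},{"offset":[0,0,-0.03],"spin":0},{"offset":[0,0,-0.04],"spin":0},{"offset":[0,0,-0.047],"spin":0},{"offset":[0,0,-0.053],"spin":0},{"offset":[0,0,-0.057],"spin":0},{"offset":[0,0,-0.057],"spin":0}]'
```

```text
clock: 17.62
eef_pos: [569.3, 298.0, 57.4]
eef_rot: [3.131, 0.002, -0.094]
wrist_force: [-0.5, -0.9, 0.3]
finger_gap: 79.7
clock: 18.28
eef_pos: [569.7, 298.2, 0.9]
eef_rot: [3.131, 0.001, -0.094]
wrist_force: [0.3, -0.5, 0.6]
finger_gap: 79.8
```

```bash
python3 -m crank '[{"offset":[0,0.0005,0.002],"spin":0},{"offset":[0.0005,0.0005,0.002],"spin":0},{"offset":[0.0005,0.0005,0.002],"spin":0},{"offset":[0.0005,0.0005,0.002],"spin":0},{"offset":[0.0005,0.0005,0.002],"spin":0},{"offset":[0.0005,0.0005,0.002],"spin":0},{"offset":[0.0005,0.0005,0.002],"spin":0},{"offset":[0.0005,0.0005,0.002],"spin":0}]' 0.4 25
python3 -m crank '[{"offset":[0,0,0],"spin":0},{"offset":[0,0,0],"spin":0},{"offset":[0,0,0.005],"spin":0},{"offset":[0,0,0.01],"spin":0},{"offset":[0,0,0.02],"spin":0},{"offset":[0,0,0.03],"spin":0},{"offset":[0,0,0.03],"spin":0},{"offset":[0,0,0.03],"spin":0}]'
```

```text
clock: 18.95
eef_pos: [570.2, 298.8, 2.8]
eef_rot: [3.131, 0.001, -0.094]
wrist_force: [0.8, 1.2, -0.7]
finger_gap: 51.8
clock: 19.62
eef_pos: [570.6, 299.0, 33.9]
eef_rot: [3.132, -0.0, -0.094]
wrist_force: [1.3, 0.6, -2.2]
finger_gap: 51.4
```

```bash
python3 -m crank '[{"offset":[0,0,0.02],"spin":0},{"offset":[0,0,0.04],"spin":0},{"offset":[0,-0.005,0.06],"spin":0},{"offset":[0.002,-0.015,0.08],"spin":0},{"offset":[0.004,-0.03,0.095],"spin":0},{"offset":[0.006,-0.05,0.1],"spin":0.5},{"offset":[0.008,-0.075,0.1],"spin":0.5},{"offset":[0.01,-0.1,0.1],"spin":1}]'
python3 -m crank '[{"offset":[0.004,-0.025,0],"spin":0},{"offset":[0.008,-0.05,0],"spin":0},{"offset":[0.012,-0.075,0],"spin":0.5},{"offset":[0.016,-0.1,0],"spin":0.5},{"offset":[0.02,-0.125,0],"spin":1},{"offset":[0.024,-0.15,0],"spin":1},{"offset":[0.028,-0.17,0],"spin":1},{"offset":[0.03,-0.19,0],"spin":1}]'
python3 -m crank '[{"offset":[0,-0.02,0],"spin":0},{"offset":[0.001,-0.04,0],"spin":0},{"offset":[0.002,-0.06,0],"spin":0},{"offset":[0.002,-0.08,0],"spin":0},{"offset":[0.002,-0.1,0],"spin":0},{"offset":[0.002,-0.115,0],"spin":0},{"offset":[0.002,-0.122,0],"spin":0},{"offset":[0.002,-0.123,0],"spin":0}]'
python3 - <<'E'
from h import *
p=look('lower_pane',10,f='w7.png')
p=look('small_pane_c',10)
E
```

```text
clock: 20.28
eef_pos: [580.5, 198.2, 134.0]
eef_rot: [3.132, -0.0, -0.076]
wrist_force: [0.8, -0.3, -2.0]
finger_gap: 51.5
clock: 20.95
eef_pos: [610.5, 6.9, 133.6]
eef_rot: [3.132, 0.0, -0.059]
wrist_force: [-0.2, -0.3, -1.4]
finger_gap: 52.2
clock: 21.62
eef_pos: [612.4, -117.1, 133.4]
eef_rot: [3.132, 0.001, -0.06]
wrist_force: [0.6, 0.1, -1.8]
finger_gap: 51.6
tcp [ 612.4 -117.1  133.4] yaw -3.4 gap 51.6 t 21.6
lower_pane 0.63 [ 613.4 -118.3] 200.3 121.3 -3.1
  loc 0.79 [ 666.1 -110.3   12.8]
tcp [ 612.5 -115.3  133.6] yaw -3.3 gap 51.5 t 21.8
small_pane_c 0.77 [ 551.9 -114.8] 299.6 93.2 -3.2
  loc 0.84 [ 641.4 -117.7  136. ]
```

View pics/w7.png

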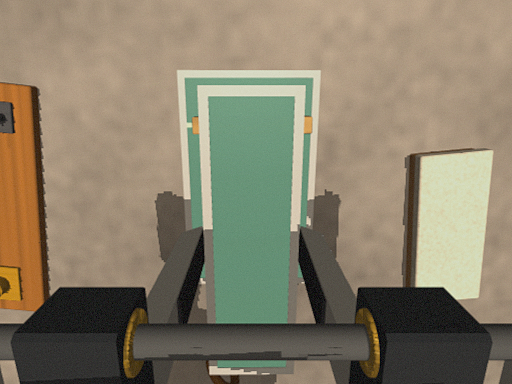

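The small pane is centred and parallel over the large one, with the stick ends showing equally at px (196,124) and (308,124). I lower it in two stages.

```bash
python3 -m crank '[{"offset":[0.0005,-0.001,-0.015],"spin":0},{"offset":[0.0007,-0.0018,-0.035],"spin":0},{"offset":[0.0007,-0.0018,-0.055],"spin":0},{"offset":[0.0007,-0.0018,-0.072],"spin":0},{"offset":[0.0007,-0.0018,-0.085],"spin":0},{"offset":[0.0007,-0.0018,-0.094],"spin":0},{"offset":[0.0007,-0.0018,-0.1],"spin":0},{"offset":[0.0007,-0.0018,-0.1],"spin":0}]'
python3 -m crank '[{"offset":[0,0,0],"spin":0},{"offset":[0,0,-0.001],"spin":0},{"offset":[0,0,-0.002],"spin":0},{"offset":[0,0,-0.003],"spin":0},{"offset":[0,0,-0.004],"spin":0},{"offset":[0,0,-0.004],"spin":0},{"offset":[0,0,-0.004],"spin":0},{"offset":[0,0,-0.004],"spin":0}]'
```

```text
clock: 22.58
eef_pos: [613.0, -116.8, 32.8]
eef_rot: [3.132, 0.001, -0.057]
wrist_force: [-0.6, -0.5, -2.6]
finger_gap: 51.6
clock: 23.25
eef_pos: [613.0, -116.8, 28.9]
eef_rot: [3.132, 0.001, -0.057]
wrist_force: [-0.4, 0.4, -2.2]
finger_gap: 51.4
```

```bash
python3 -m crank '[{"offset":[0,0,-0.0005],"spin":0},{"offset":[0,0,-0.001],"spin":0},{"offset":[0,0,-0.0015],"spin":0},{"offset":[0,0,-0.002],"spin":0},{"offset":[0,0,-0.002],"spin":0},{"offset":[0,0,-0.002],"spin":0},{"offset":[0,0,-0.002],"spin":0},{"offset":[0,0,-0.002],"spin":0}]'
```

```text
clock: 23.92
eef_pos: [613.1, -116.8, 26.9]
eef_rot: [3.132, 0.001, -0.057]
wrist_force: [-0.2, -0.8, -2.3]
finger_gap: 51.4
```

```bash
python3 -m crank '[{"offset":[0,0,-0.0005],"spin":0},{"offset":[0,0,-0.001],"spin":0},{"offset":[0,0,-0.001],"spin":0},{"offset":[0,0,-0.001],"spin":0},{"offset":[0,0,-0.001],"spin":0},{"offset":[0,0,-0.001],"spin":0},{"offset":[0,0,-0.001],"spin":0},{"offset":[0,0,-0.001],"spin":0}]'
```

```text
clock: 24.58
eef_pos: [613.2, -116.9, 26.8]
eef_rot: [3.132, 0.001, -0.057]
wrist_force: [-3.6, 0.6, 8.2]
finger_gap: 51.7
```

Contact: the wrist force went from -2.3 to +8 N. I release, raise, and move toward the knob.

```bash
python3 -m crank '[{"offset":[0,0,0],"spin":0},{"offset":[0,0,0],"spin":0},{"offset":[0,0,0],"spin":0},{"offset":[0,0,0],"spin":0},{"offset":[0,0,0],"spin":0},{"offset":[0,0,0],"spin":0},{"offset":[0,0,0],"spin":0},{"offset":[0,0,0],"spin":0}]' 0.75
python3 -m crank '[{"offset":[0,0,0.01],"spin":0},{"offset":[0,0,0.025],"spin":0},{"offset":[0,0,0.05],"spin":0},{"offset":[0,0,0.08],"spin":0},{"offset":[0,0,0.12],"spin":0},{"offset":[-0.02,0.01,0.15],"spin":0},{"offset":[-0.05,0.03,0.17],"spin":0},{"offset":[-0.08,0.05,0.18],"spin":0}]'
python3 -m crank '[{"offset":[-0.02,0.02,0],"spin":0},{"offset":[-0.04,0.045,0],"spin":0},{"offset":[-0.06,0.07,0],"spin":0},{"offset":[-0.08,0.09,0],"spin":0},{"offset":[-0.1,0.11,0],"spin":0},{"offset":[-0.11,0.125,0],"spin":0},{"offset":[-0.113,0.13,0],"spin":0},{"offset":[-0.113,0.13,0],"spin":0}]' 0.75
python3 - <<'E'
from h import *
p=look('knob_c',43,f='w8.png')
p=look('pull_ring_c',56,minc=.1)
p=look('small_pane_c',34,n='top')
p=look('knob_c',43,n='top')
E
```

```text
clock: 25.25
eef_pos: [613.2, -116.8, 26.7]
eef_rot: [3.132, 0.001, -0.057]
wrist_force: [0.6, 0.2, 0.4]
finger_gap: 70.8
clock: 25.92
eef_pos: [532.9, -66.7, 210.1]
eef_rot: [3.132, -0.004, -0.058]
wrist_force: [1.0, -0.0, -0.2]
finger_gap: 70.7
clock: 26.58
eef_pos: [419.7, 64.0, 211.0]
eef_rot: [3.132, -0.005, -0.057]
wrist_force: [-0.2, 0.1, 0.7]
finger_gap: 70.5
tcp [419.7  64.  211. ] yaw -3.2 gap 70.5 t 26.6
knob_c 0.89 [429.3  59.5] 41.0 35.1 -3.3
knob_c 0.57 [ 550.8 -108.6] 54.5 48.8 87.0
  loc 0.56 [429.5  56.8  45.7]
tcp [420.5  62.7 210.3] yaw -3.4 gap 70.4 t 26.7
pull_ring_c 0.62 [441.1 -65.4] 49.6 40.8 84.1
  loc 0.82 [435.5 -72.1   7.3]
tcp [420.2  62.7 210. ] yaw -3.4 gap 70.4 t 26.9
small_pane_c 0.8 [ 612.3 -117. ] 169.8 52.4 -3.6
  loc 0.67 [ 610.7 -115.9   30.6]
tcp [420.   62.9 210. ] yaw -3.4 gap 70.3 t 27.0
```

View pics/w8.png

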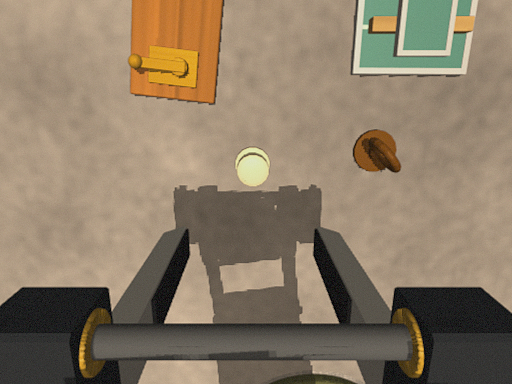

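The knob's head is at px (253,168), midway between the fingers. The placed pane is at (612,-117), yaw -3.6°. I compute the knob axis and the ring's rough position.

Run:
```python
from h import *
p=snap('wrist'); s=manip.read_state(); print(np.round(s['eef_pos'],1), p['c2w'][:3,3].round())
im=cv2.cvtColor(p['pixels'],cv2.COLOR_RGB2HSV)
g=cv2.medianBlur(cv2.cvtColor(p['pixels'],cv2.COLOR_RGB2GRAY),3)
c=cv2.HoughCircles(g[120:210,200:310],cv2.HOUGH_GRADIENT,1,20,param1=80,param2=10,minRadius=12,maxRadius=22)
for a in c[0][:3]: print(a[:2]+[200,120],a[2],ground(p,a[:2]+[200,120],43).round(1))
print(ground(p,[[253,168],[375,150]],43).round(1),ground(p,[375,150],7).round(1))
m=manip.masks_of(p,'knob_c')[0]['mask']; v,u=np.nonzero(m); print(u.min(),u.max(),v.min(),v.max())
```

```text
[419.9  63.2 210.1] [499.  59. 390.]
[251.5 169.5] 16.7 [[426.7  59.4  43. ]]
[[428.1  57.7  43. ]
 [439.4 -67.7  43. ]] [[433.1 -80.8   7. ]]
235 268 147 186
```

```bash
python3 -m crank '[{"offset":[0.004,-0.002,-0.03],"spin":0},{"offset":[0.007,-0.0043,-0.07],"spin":0},{"offset":[0.007,-0.0043,-0.11],"spin":0},{"offset":[0.007,-0.0043,-0.14],"spin":0},{"offset":[0.007,-0.0043,-0.165],"spin":0},{"offset":[0.007,-0.0043,-0.18],"spin":0},{"offset":[0.007,-0.0043,-0.19],"spin":0},{"offset":[0.007,-0.0043,-0.194],"spin":0}]' 0.75
python3 -m crank '[{"offset":[0,0,0],"spin":0},{"offset":[0,0,0],"spin":0},{"offset":[0,0,0],"spin":0},{"offset":[0,0,0],"spin":0},{"offset":[0,0,0],"spin":0},{"offset":[0,0,0],"spin":0},{"offset":[0,0,0],"spin":0},{"offset":[0,0,0],"spin":0}]' 0.2 20
python3 -m crank '[{"offset":[0,0,0.005],"spin":0},{"offset":[0,0,0.015],"spin":0},{"offset":[0,0,0.03],"spin":0},{"offset":[0,0,0.06],"spin":0},{"offset":[0,0,0.09],"spin":0},{"offset":[0,0,0.11],"spin":0},{"offset":[0,0,0.12],"spin":0},{"offset":[0,0,0.12],"spin":0}]'
```

```text
clock: 27.95
eef_pos: [426.5, 58.9, 15.0]
eef_rot: [3.132, -0.002, -0.058]
wrist_force: [-0.0, 0.3, -0.1]
finger_gap: 70.6
clock: 28.62
eef_pos: [426.7, 59.0, 15.4]
eef_rot: [3.132, -0.003, -0.058]
wrist_force: [-1.4, 0.3, 6.3]
finger_gap: 32.9
clock: 29.28
eef_pos: [427.5, 59.0, 137.6]
eef_rot: [3.132, -0.006, -0.058]
wrist_force: [0.2, -0.2, -1.5]
finger_gap: 33.4
```

```bash
python3 -m crank '[{"offset":[0.015,-0.015,0],"spin":0},{"offset":[0.035,-0.034,0],"spin":0},{"offset":[0.06,-0.057,0],"spin":0},{"offset":[0.085,-0.081,0],"spin":0},{"offset":[0.11,-0.105,0],"spin":0},{"offset":[0.135,-0.129,0],"spin":0},{"offset":[0.16,-0.153,0],"spin":0},{"offset":[0.18,-0.171,0],"spin":0}]'
python3 -m crank '[{"offset":[0.004,-0.004,0],"spin":0},{"offset":[0.004,-0.004,0],"spin":0},{"offset":[0.004,-0.004,0],"spin":0},{"offset":[0.004,-0.004,0],"spin":0},{"offset":[0.004,-0.004,0],"spin":0},{"offset":[0.004,-0.004,0],"spin":0},{"offset":[0.004,-0.004,0],"spin":0},{"offset":[0.004,-0.004,0],"spin":0}]'
```

```text
clock: 29.95
eef_pos: [608.2, -113.9, 135.3]
eef_rot: [3.132, -0.004, -0.059]
wrist_force: [0.4, -0.6, -0.8]
finger_gap: 33.2
clock: 30.62
eef_pos: [612.1, -117.5, 135.6]
eef_rot: [3.132, -0.004, -0.059]
wrist_force: [0.3, 0.8, -1.0]
finger_gap: 33.5
```

Run:
```python
from h import *
p=look('small_pane_c',34,f='w9.png')
m=manip.masks_of(p,'small_pane_c'); 
if m: print(edges(p,m[0]['mask'],34))
p=look('small_pane_c',34,n='top')
```

```text
tcp [ 612.1 -117.5  135.6] yaw -3.4 gap 33.5 t 30.6
small_pane_c 0.59 [ 644.2 -120. ] 109.3 51.6 -3.6
  loc 0.85 [ 652.3 -120.9   31.3]
(array([[279,  89],
       [278, 214],
       [221, 218],
       [218,  89]], dtype=int32), array([[ 695.9, -146.6],
       [ 591.8, -142. ],
       [ 591.2,  -92.2],
       [ 698.6,  -98.7]]))
tcp [ 612.2 -117.8  135.4] yaw -3.4 gap 33.2 t 30.8
```

View pics/w9.png

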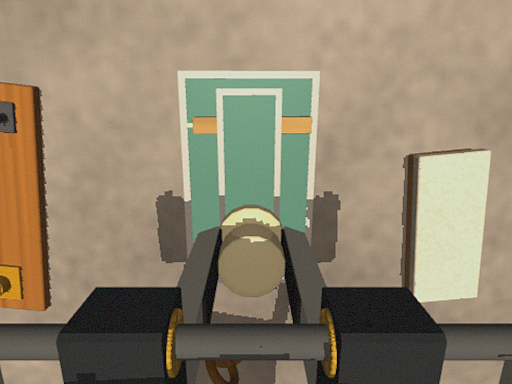

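The knob is held upright over the middle of the pane, which is aligned with its far end at px (249,90). I lower it.

```bash
python3 -m crank '[{"offset":[0.0004,0.0003,-0.012],"spin":0},{"offset":[0.0004,0.0003,-0.03],"spin":0},{"offset":[0.0004,0.0003,-0.046],"spin":0},{"offset":[0.0004,0.0003,-0.06],"spin":0},{"offset":[0.0004,0.0003,-0.07],"spin":0},{"offset":[0.0004,0.0003,-0.078],"spin":0},{"offset":[0.0004,0.0003,-0.082],"spin":0},{"offset":[0.0004,0.0003,-0.084],"spin":0}]'
python3 -m crank '[{"offset":[0,0,0],"spin":0},{"offset":[0,0,0],"spin":0},{"offset":[0,0,-0.0005],"spin":0},{"offset":[0,0,-0.001],"spin":0},{"offset":[0,0,-0.001],"spin":0},{"offset":[0,0,-0.001],"spin":0},{"offset":[0,0,-0.001],"spin":0},{"offset":[0,0,-0.001],"spin":0}]'
```

```text
clock: 31.63
eef_pos: [612.5, -117.5, 50.8]
eef_rot: [3.133, -0.003, -0.059]
wrist_force: [0.6, -0.3, -0.5]
finger_gap: 33.6
clock: 32.3
eef_pos: [612.5, -117.6, 49.8]
eef_rot: [3.133, -0.004, -0.059]
wrist_force: [0.8, -0.6, -0.7]
finger_gap: 33.0
```

```bash
python3 -m crank '[{"offset":[0,0,-0.0003],"spin":0},{"offset":[0,0,-0.0006],"spin":0},{"offset":[0,0,-0.0008],"spin":0},{"offset":[0,0,-0.0008],"spin":0},{"offset":[0,0,-0.0008],"spin":0},{"offset":[0,0,-0.0008],"spin":0},{"offset":[0,0,-0.0008],"spin":0},{"offset":[0,0,-0.0008],"spin":0}]'
```

```text
clock: 32.97
eef_pos: [612.7, -117.6, 49.5]
eef_rot: [3.132, -0.004, -0.059]
wrist_force: [-2.6, 0.6, 6.0]
finger_gap: 33.2
```

```bash
python3 -m crank '[{"offset":[0,0,0],"spin":0},{"offset":[0,0,0],"spin":0},{"offset":[0,0,0],"spin":0},{"offset":[0,0,0],"spin":0},{"offset":[0,0,0],"spin":0},{"offset":[0,0,0],"spin":0},{"offset":[0,0,0],"spin":0},{"offset":[0,0,0],"spin":0}]' 0.65
python3 -m crank '[{"offset":[0,0,0.01],"spin":0},{"offset":[0,0,0.025],"spin":0},{"offset":[0,0,0.05],"spin":0},{"offset":[0,0,0.08],"spin":0},{"offset":[0,0,0.11],"spin":0},{"offset":[-0.02,0.005,0.14],"spin":0},{"offset":[-0.05,0.01,0.15],"spin":0},{"offset":[-0.08,0.015,0.15],"spin":0}]'
python3 -m crank '[{"offset":[-0.025,0.005,0],"spin":0},{"offset":[-0.05,0.01,0],"spin":0},{"offset":[-0.075,0.015,0],"spin":0},{"offset":[-0.1,0.02,-0.01],"spin":0},{"offset":[-0.115,0.025,-0.02],"spin":0},{"offset":[-0.13,0.027,-0.03],"spin":0},{"offset":[-0.138,0.027,-0.03],"spin":0},{"offset":[-0.138,0.027,-0.03],"spin":0}]'
python3 - <<'E'
from h import *
p=look('pull_ring_c',56,f='w10.png')
cv2.imwrite('pics/w10c.png',cv2.resize(np.ascontiguousarray(p['pixels'][80:280,130:380,::-1]),None,fx=3,fy=3,interpolation=cv2.INTER_CUBIC))
print(p['c2w'][:3,3].round())
p=look('small_pane_c',34,n='top')
p=look('knob_c',78,n='top')
E
```

```text
clock: 33.63
eef_pos: [612.6, -117.6, 49.4]
eef_rot: [3.132, -0.004, -0.059]
wrist_force: [-0.2, 0.1, 0.6]
finger_gap: 61.2
clock: 34.3
eef_pos: [532.7, -102.6, 203.0]
eef_rot: [3.131, -0.009, -0.059]
wrist_force: [-0.5, 0.5, -0.6]
finger_gap: 61.2
clock: 34.97
eef_pos: [393.9, -75.6, 173.7]
eef_rot: [3.131, -0.01, -0.059]
wrist_force: [-0.2, 0.4, -0.0]
finger_gap: 61.0
tcp [393.9 -75.6 173.7] yaw -3.4 gap 61.0 t 35.0
pull_ring_c 0.82 [438.2 -80.2] 39.6 39.1 -3.5
  loc 0.61 [435.4 -75.7   8.9]
[472. -79. 354.]
tcp [395.6 -75.9 173.9] yaw -3.4 gap 61.1 t 35.1
small_pane_c 0.87 [ 612.4 -116.9] 169.9 52.7 -3.3
  loc 0.81 [ 611.9 -115.1   29.9]
tcp [395.3 -75.8 173.2] yaw -3.4 gap 60.9 t 35.3
knob_c 0.56 [ 605.8 -113.9] 39.0 31.9 -46.2
  loc 0.51 [ 607.4 -117.2   74.7]
```

View pics/w10c.png

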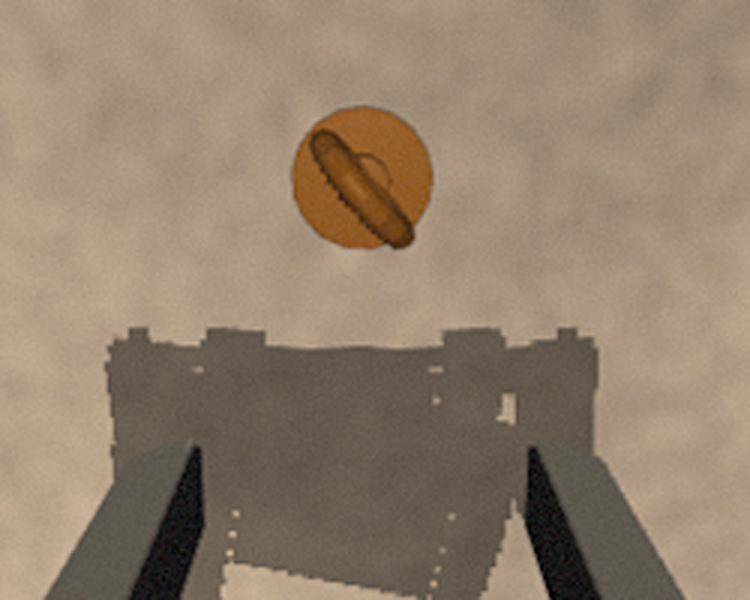

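The rose is a circle at px (251,139). The ring bar runs from px (237,126) to (265,160), so it is turned about 50° in the image. I compute its world yaw and centre, and look at the board.

Run:
```python
from h import *
p=snap('wrist')
e=ground(p,[[236.5,125],[266,161.5]],33)[:,:2]; print(e.round(1),'mid',e.mean(0).round(1),'len',np.hypot(*(e[1]-e[0])).round(1),'yaw',np.degrees(np.arctan2(*(e[0]-e[1])[::-1])).round(1))
print('rose',ground(p,[251,139.3],7).round(1), 'tcp',manip.read_state()['eef_pos'].round(1))
t=snap('top')
for d in manip.masks_of(t,'sample_board')[:1]: print(rect(t,d['mask'],12),edges(t,d['mask'],12))
```

```text
[[450.5 -68.1]
 [414.9 -93.6]] mid [432.7 -80.9] len 43.8 yaw 35.7
rose [[433.7 -80.8   7. ]] tcp [394.8 -75.6 172.9]
(array([610.6, 122.7]), 223.2, 95.1, -9.9) (array([[206, 122],
       [240, 128],
       [226, 209],
       [192, 202]], dtype=int32), array([[724.8, 148.5],
       [706.7,  60.2],
       [497.8,  99.2],
       [517.5, 186.3]]))
```

```bash
python3 -m crank '[{"offset":[0.01,-0.001,0],"spin":6},{"offset":[0.02,-0.003,0],"spin":12},{"offset":[0.03,-0.005,-0.01],"spin":18},{"offset":[0.0384,-0.0053,-0.02],"spin":24},{"offset":[0.0384,-0.0053,-0.035],"spin":30},{"offset":[0.0384,-0.0053,-0.05],"spin":36},{"offset":[0.0384,-0.0053,-0.06],"spin":39.4},{"offset":[0.0384,-0.0053,-0.06],"spin":39.4}]' 0.5
python3 -m crank '[{"offset":[0,0,-0.01],"spin":0},{"offset":[0,0,-0.025],"spin":0},{"offset":[0,0,-0.04],"spin":0},{"offset":[0,0,-0.053],"spin":0},{"offset":[0,0,-0.065],"spin":0},{"offset":[0,0,-0.074],"spin":0},{"offset":[0,0,-0.08],"spin":0},{"offset":[0,0,-0.08],"spin":0}]'
```

```text
clock: 36.23
eef_pos: [432.2, -80.7, 111.1]
eef_rot: [3.134, -0.007, 0.632]
wrist_force: [0.3, -0.4, -0.1]
finger_gap: 46.9
clock: 36.9
eef_pos: [432.0, -80.6, 30.6]
eef_rot: [3.135, -0.006, 0.631]
wrist_force: [1.2, -0.4, -0.8]
finger_gap: 46.9
```

```bash
python3 -m crank '[{"offset":[0.001,0,0.002],"spin":0},{"offset":[0.001,0,0.002],"spin":0},{"offset":[0.001,0,0.002],"spin":0},{"offset":[0.001,0,0.002],"spin":0},{"offset":[0.001,0,0.002],"spin":0},{"offset":[0.001,0,0.002],"spin":0},{"offset":[0.001,0,0.002],"spin":0},{"offset":[0.001,0,0.002],"spin":0}]' 0 25
python3 -m crank '[{"offset":[0,0,0],"spin":0},{"offset":[0,0,0.005],"spin":0},{"offset":[0,0,0.015],"spin":0},{"offset":[0,0,0.03],"spin":0},{"offset":[0,0,0.05],"spin":0},{"offset":[0,0,0.07],"spin":0},{"offset":[0,0,0.08],"spin":0},{"offset":[0,0,0.08],"spin":0}]'
python3 - <<'E'
from h import *
p=snap('side','side1.png')
m=manip.masks_of(p,'pull_ring_c')
if m: v,u=np.nonzero(m[0]['mask']); print(m[0]['conf'],u.min(),u.max(),v.min(),v.max())
im=p['pixels'][90:290,180:400,::-1]
cv2.imwrite('pics/side1c.png',cv2.resize(np.ascontiguousarray(im),None,fx=3,fy=3,interpolation=cv2.INTER_CUBIC))
E
```

```text
clock: 37.57
eef_pos: [433.0, -80.6, 32.7]
eef_rot: [3.135, -0.006, 0.631]
wrist_force: [-0.5, 1.5, 2.2]
finger_gap: 8.6
clock: 38.23
eef_pos: [434.0, -80.9, 115.0]
eef_rot: [3.132, -0.009, 0.63]
wrist_force: [0.0, -0.1, -1.7]
finger_gap: 8.3
0.73 294 313 153 173
```

View pics/side1c.png

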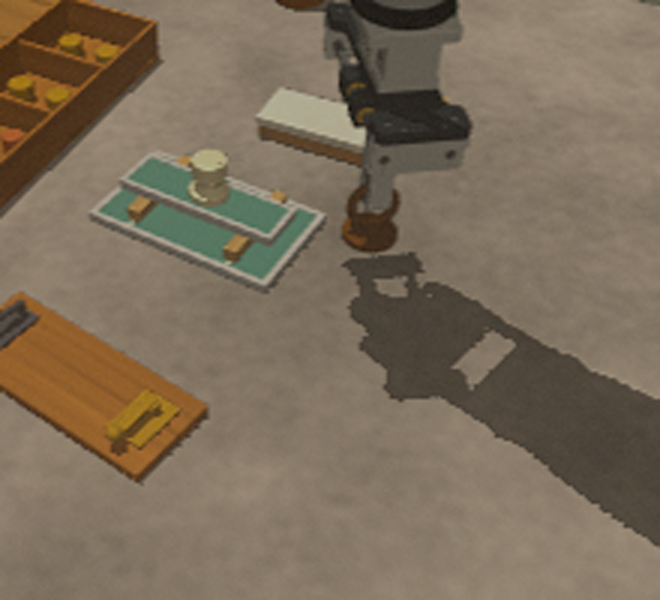

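The side view shows the stack standing properly: knob upright on the small pane at crop px (210,175), sticks under it. The ring hangs upright from the fingers. I carry it toward the board.

```bash
python3 -m crank '[{"offset":[0.01,0.012,0.01],"spin":-3},{"offset":[0.025,0.03,0.02],"spin":-8},{"offset":[0.043,0.05,0.03],"spin":-14},{"offset":[0.061,0.072,0.04],"spin":-20},{"offset":[0.08,0.095,0.05],"spin":-26},{"offset":[0.1,0.118,0.05],"spin":-32},{"offset":[0.12,0.142,0.05],"spin":-38},{"offset":[0.14,0.165,0.05],"spin":-44}]'
python3 -m crank '[{"offset":[0.012,0.014,0],"spin":-2},{"offset":[0.022,0.026,0],"spin":-2},{"offset":[0.03,0.035,0],"spin":-2},{"offset":[0.036,0.039,0],"spin":-2},{"offset":[0.036,0.039,0],"spin":-2},{"offset":[0.036,0.039,0],"spin":-2},{"offset":[0.036,0.039,0],"spin":-2},{"offset":[0.036,0.039,0],"spin":-2}]'
python3 - <<'E'
from h import *
p=look('sample_board',12,f='w11.png')
print(edges(p,manip.masks_of(p,'sample_board')[0]['mask'],12))
E
```

```text
clock: 39.0
eef_pos: [573.2, 85.9, 160.8]
eef_rot: [3.134, -0.004, -0.143]
wrist_force: [0.3, -0.3, -0.2]
finger_gap: 8.4
clock: 39.67
eef_pos: [608.9, 124.2, 160.8]
eef_rot: [3.134, -0.004, -0.178]
wrist_force: [-0.5, 0.5, -0.5]
finger_gap: 8.5
tcp [608.9 124.2 160.8] yaw -10.2 gap 8.5 t 39.7
sample_board 0.61 [611.8 121.8] 216.3 90.5 -10.1
sample_board 0.55 [558.1 -81.6] 32.0 19.9 85.1
  loc 0.56 [653.8 113.7  15.8]
  loc 0.44 [624.5 -80.4  11.7]
(array([[297,  60],
       [293, 275],
       [210, 276],
       [201,  62]], dtype=int32), array([[710.9,  61.5],
       [498. ,  96.1],
       [512.9, 183.6],
       [724.4, 146.9]]))
```

View pics/w11.png

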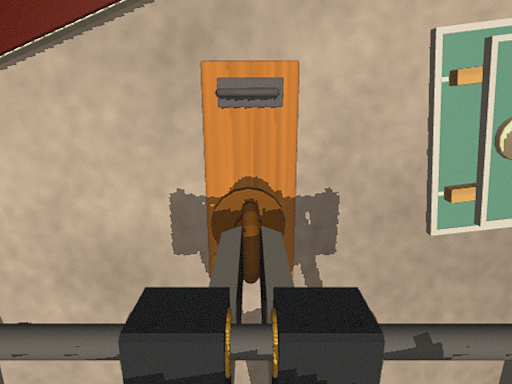

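The board is centred at about (611.6,122.2), yaw -10°. The ring is aligned over its middle at px (250,200), and the hook at px (250,92) is clear. I lower it.

```bash
python3 -m crank '[{"offset":[0.0025,-0.002,-0.015],"spin":0},{"offset":[0.0025,-0.002,-0.037],"spin":0},{"offset":[0.0025,-0.002,-0.06],"spin":0},{"offset":[0.0025,-0.002,-0.08],"spin":0},{"offset":[0.0025,-0.002,-0.095],"spin":0},{"offset":[0.0025,-0.002,-0.105],"spin":0},{"offset":[0.0025,-0.002,-0.111],"spin":0},{"offset":[0.0025,-0.002,-0.113],"spin":0}]'
python3 -m crank '[{"offset":[0,0,0],"spin":0},{"offset":[0,0,0],"spin":0},{"offset":[0,0,-0.0005],"spin":0},{"offset":[0,0,-0.001],"spin":0},{"offset":[0,0,-0.001],"spin":0},{"offset":[0,0,-0.001],"spin":0},{"offset":[0,0,-0.001],"spin":0},{"offset":[0,0,-0.001],"spin":0}]'
```

```text
clock: 40.53
eef_pos: [611.4, 122.5, 47.4]
eef_rot: [3.134, -0.004, -0.178]
wrist_force: [-0.5, 0.5, -0.7]
finger_gap: 8.2
clock: 41.2
eef_pos: [611.5, 122.5, 46.6]
eef_rot: [3.134, -0.004, -0.178]
wrist_force: [0.2, 0.2, -1.4]
finger_gap: 8.1
```

```bash
python3 -m crank '[{"offset":[0,0,-0.0005],"spin":0},{"offset":[0,0,-0.001],"spin":0},{"offset":[0,0,-0.0015],"spin":0},{"offset":[0,0,-0.0015],"spin":0},{"offset":[0,0,-0.0015],"spin":0},{"offset":[0,0,-0.0015],"spin":0},{"offset":[0,0,-0.0015],"spin":0},{"offset":[0,0,-0.0015],"spin":0}]'
python3 -m crank '[{"offset":[0,0,-0.0003],"spin":0},{"offset":[0,0,-0.0006],"spin":0},{"offset":[0,0,-0.0006],"spin":0},{"offset":[0,0,-0.0006],"spin":0},{"offset":[0,0,-0.0006],"spin":0},{"offset":[0,0,-0.0006],"spin":0},{"offset":[0,0,-0.0006],"spin":0},{"offset":[0,0,-0.0006],"spin":0}]'
```

```text
clock: 41.87
eef_pos: [611.5, 122.5, 45.1]
eef_rot: [3.134, -0.004, -0.178]
wrist_force: [-0.3, 0.2, -2.2]
finger_gap: 8.3
clock: 42.53
eef_pos: [611.7, 122.6, 44.7]
eef_rot: [3.134, -0.005, -0.178]
wrist_force: [0.6, 2.1, 3.3]
finger_gap: 8.5
```

Contact. I release, rise straight up, back off, and check.

```bash
python3 -m crank '[{"offset":[0,0,0],"spin":0},{"offset":[0,0,0],"spin":0},{"offset":[0,0,0],"spin":0},{"offset":[0,0,0],"spin":0},{"offset":[0,0,0],"spin":0},{"offset":[0,0,0],"spin":0},{"offset":[0,0,0],"spin":0},{"offset":[0,0,0],"spin":0}]' 0.35
python3 -m crank '[{"offset":[0,0,0.01],"spin":0},{"offset":[0,0,0.025],"spin":0},{"offset":[0,0,0.05],"spin":0},{"offset":[0,0,0.08],"spin":0},{"offset":[0,0,0.11],"spin":0},{"offset":[-0.02,0,0.14],"spin":0},{"offset":[-0.04,-0.02,0.16],"spin":0},{"offset":[-0.06,-0.04,0.17],"spin":0}]'
python3 -m crank '[{"offset":[-0.02,-0.02,0],"spin":0},{"offset":[-0.04,-0.04,0.01],"spin":0},{"offset":[-0.06,-0.06,0.02],"spin":0},{"offset":[-0.07,-0.07,0.03],"spin":0},{"offset":[-0.075,-0.07,0.03],"spin":0},{"offset":[-0.075,-0.07,0.03],"spin":0},{"offset":[-0.075,-0.07,0.03],"spin":0},{"offset":[-0.075,-0.07,0.03],"spin":0}]'
python3 - <<'E'
from h import *
p=look('pull_ring_c',19,f='w12.png')
p=look('sample_board',12)
p=look('small_pane_c',34)
p=look('knob_c',77)
p=look('stick_a_c',24,minc=.1)
p=look('lower_pane',10)
E
```

```text
clock: 43.2
eef_pos: [611.6, 122.6, 44.7]
eef_rot: [3.134, -0.005, -0.178]
wrist_force: [-0.4, 0.1, -0.6]
finger_gap: 32.8
clock: 43.87
eef_pos: [551.4, 82.8, 218.3]
eef_rot: [3.135, -0.009, -0.176]
wrist_force: [0.0, 0.1, -0.2]
finger_gap: 32.9
clock: 44.53
eef_pos: [476.7, 13.4, 247.7]
eef_rot: [3.135, -0.008, -0.176]
wrist_force: [-0.1, -0.8, 0.4]
finger_gap: 32.8
tcp [476.7  13.4 247.7] yaw -10.1 gap 32.8 t 44.5
pull_ring_c 0.61 [612.5 121.6] 48.7 47.5 66.2
  loc 0.81 [607.7 123.3  27.3]
tcp [476.6  13.3 247.6] yaw -10.1 gap 32.8 t 44.7
sample_board 0.75 [589.8 126. ] 179.8 99.0 -9.9
  loc 0.94 [584.4 121.4  13.8]
tcp [476.6  13.  248. ] yaw -10.1 gap 32.9 t 44.8
small_pane_c 0.76 [ 581.9 -115.3] 107.0 55.6 -4.5
  loc 0.73 [ 568.2 -111.4   31. ]
tcp [476.5  12.9 248.2] yaw -10.1 gap 32.9 t 45.0
knob_c 0.81 [ 605.2 -111.5] 43.9 35.9 80.0
  loc 0.77 [ 608.3 -114.    78.9]
tcp [476.5  12.8 248.3] yaw -10.1 gap 32.7 t 45.1
tcp [476.4  12.8 248.3] yaw -10.1 gap 32.9 t 45.3
lower_pane 0.78 [ 579.1 -115.8] 133.5 122.3 -3.6
  loc 0.7 [576.5 -88.5  13.3]
```

View pics/w12.png

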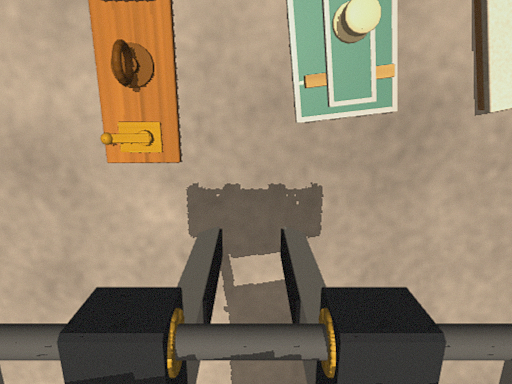

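The ring stands upright in the middle of the board at px (130,63), about (612,122). The knob and pane stack are intact, and the arm is clear and still. I hand the job in.

```bash
python3 -c "
from cell import manip
manip.sign_off()"
```

```text
the job is handed in; nothing more can be done
```

The job is done and handed in at about 45 s of the 144 s allowed. Both sticks lie on the white lines, and the small pane was lowered onto them until the wrist force showed contact. The knob stands in the middle of the small pane, and the pull ring stands in the middle of the board.

**Last measurements, in mm:**

| Item | Measured | Target |
|---|---|---|
| Small pane | (612.4, -116.9), yaw -3.3° | large pane centre about (613, -117), yaw about -3.3° |
| Pull ring | (612.5, 121.6) | board centre about (611.6, 122.2) |
| Stick on far line | (666.9, -121.8) | line centre about (668, -120) |

**Weaker or missing checks:**
- **Knob:** after release the network put it at about (605–608, -111 to -117), up to about 8 mm from the pane centre. That view also showed the knob's side. I released it at (612.6, -117.6), and the pictures show it upright near the middle.
- **Near stick:** the network did not report it after placing. I only have the release pose, (558.4, -114), and the pictures, where it sits on its line under the pane.
- **Views cut off:** the last wrist view cut off the panes and the board, so their centres come from earlier views.
- **Offcut and washer:** the arm stayed clear of both, but I did not measure them again at the end.

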